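# Return the blue-tagged vial block to its rack bay

### The job

The aluminium vial block with the blue tag has cooled in its stand: put it back into the rack bay with the blue label, flat on the bay's floor and with its tagged end towards the label. The stand lets you hold it only by its long sides and the bay only by its ends, so on the way set it down upright on the bare worktop, let go, and take it again the other way. Lower it gently all the way into the bay instead of dropping it in, and leave the red block, the timer, the vial and the roll of tape where they are.

Things in the scene. Friction and masses are not known exactly. Their poses are not given: they have to be found in the camera images.
- block_blue: The vial block to be put away: a bare aluminium cuboid 64 (own x) x 40 (own y) x 46 mm high, about 0.28 kg, two 17 mm wells in its top, a blue tag on the top near its -x end and on its -x end face. Origin: centre of its underside; z up. It starts in the cooling stand.
- block_blue_tag (a point): Centre of the blue-tagged (-x) end face of the block, 32 mm from its middle, 23 mm above its underside.
- stand: Steel cooling stand, fixed, base 90 x 50 mm, origin: centre of its underside on the worktop. The block stands in it with the same axes, its underside 10 mm above the worktop. Two cheeks 38 mm wide, 6 mm thick, stand 2.5 mm off the block's ends (own x = +-37.5 mm) and reach 61 mm above the worktop, 5 mm above the block; the block's long sides (own +-y) are open.
- rack: Dark steel base plate of the rack, fixed, 116 (own x) x 186 (own y) x 6 mm, origin at the centre of its underside on the worktop. It carries three grey bays side by side at own y = -58, 0 and +58 mm, in any order, all with the rack's axes; the labels are on the -x side.
- bay_blue: Empty bay with the blue label, fixed on the rack, 106 x 56 mm. Origin: centre of its underside, 6 mm above the worktop; own -x: front, with the label. Side walls 60 mm long in x, 5 mm thick, 46 mm between them, reach 58 mm above its underside, 4 mm above a seated block. Low stops (tops 14 mm up) at own x = -35 mm (blue label tab, 18 mm deep) and +35 mm. Seated, the block's x points like the bay's.
- bay_blue_seat (a point): Centre of the blue bay's floor, 8 mm above the bay's underside (14 mm above the worktop): where the origin of the seated block belongs (3 mm play each way).
- bay_red: The same kind of bay with a red label; holds the red block.
- bay_yellow: The same kind of bay with a yellow label; empty, not to be used.
- block_red: A second block, of the same size, with a red tag, in the red bay; leave it. Origin: centre of its underside.
- timer: White kitchen timer with a red dial, 63 x 60 x 68 mm, standing behind the work; leave it. Origin: centre of its underside.
- vial: Small clear glass vial with a white cap, 19 mm across, 56 mm tall, upright; leave it standing. Origin: centre of its underside.
- tape: Roll of beige tape lying flat, 104 mm across, 25 mm high; leave it. Origin: centre of its underside.
There are look-alikes about, which are no part of the job. Leave any turquoise look-alike of the block_blue alone.

How it is judged (in metres and radians):
On the way:
1. the blue-tagged block stands upright on the worktop, out of the stand and off the rack, let go and at rest (height (world z) of block_blue below 0.004 m and angle between block_blue's own z axis and vertical below 0.1 rad and horizontal distance between block_blue and stand above 0.06 m and contact force between the fingers and block_blue below 0.1 N and linear speed of block_blue below 0.02 m/s), for 0.2 s.
At the end, for the whole second after the job is handed in: The blue-tagged block rests released in the blue bay: its origin within 7 mm horizontally and 3 mm vertically of the seat point, upright within 0.06 rad, its long axis along the bay's within 0.18 rad and its tagged end on the label side (horizontal distance between block_blue and bay_blue_seat below 0.007 m and z of block_blue in the frame of bay_blue_seat between -0.003 and 0.003 m and x of block_blue_tag in the frame of bay_blue below -0.02 m and angle between block_blue's own z axis and vertical below 0.06 rad and angle between the x axis of block_blue and the x axis of bay_blue, either way round below 0.18 rad and linear speed of block_blue below 0.02 m/s and contact force between the fingers and block_blue below 0.1 N); the robot touches nothing.
It fails at once if the blue-tagged block is let go over the blue bay more than 15 mm above its floor, or rammed into the bay with over 60 N (contact force between block_blue and bay_blue above 60 N or (horizontal distance between block_blue and bay_blue_seat below 0.04 m and z of block_blue in the frame of bay_blue_seat above 0.015 m and contact force between the fingers and block_blue below 0.1 N)).
It fails at once if the red block is moved more than 15 mm (distance of block_red from where it was at the start of the episode above 0.015 m).
It fails at once if the timer is moved more than 30 mm (distance of timer from where it was at the start of the episode above 0.03 m).
It fails at once if the roll of tape is moved more than 30 mm (distance of tape from where it was at the start of the episode above 0.03 m).
It fails at once if the vial is moved more than 30 mm or tipped over (distance of vial from where it was at the start of the episode above 0.03 m or angle between vial's own z axis and vertical above 0.5 rad).
It also fails if it takes over 53 s, if anything falls off the work surface, if the arm or the gripper's body presses on something with over 40 N, if the wrist force passes 120 N, or if a joint passes its speed limit or range.

### The arm

A 6-joint arm with a two-finger parallel gripper is mounted at the origin on a cart in front of the work surface, level with it; the furniture and walls round the work are solid. World frame = base frame: x ahead of the robot, y to its left, z up, the work surface at z = 0. Lengths are in mm, angles in degrees, forces in N, time in s.
With the tool pointing down it reaches from about 350 to 850 mm from the base axis. Payload 8.1 kg.
Tool frame: the origin (TCP) lies on the centre line of the jaws, within the pads' length; the fingertips stand 14 mm ahead of it and the grasp point (between the pads) lies 5 mm behind it; z points along the fingers, y is the line along which they close (so a half turn about z gives the same grasp; the last joint's range is limited). The gripper opens to 85 mm and grips with 20 to 120 N. Pads are 22 mm wide; open, the fingers measure 114 mm over their backs; the gripper's body (76 mm by 85 mm) begins 54 mm behind the grasp point. The pads swing forward as they close: fully open they stand 13 mm farther back than shut.
Start: joints at [-79.435, 7.471, 85.268, -0, 87.261, -4.893], TCP at [159.943, -578.294, 245.292] pointing down, gripper open.
Joint ranges: [-169.43, 169.43], [-51.17, 129.36], [1.28, 143.12], [-76.62, 256.62], [0, 156.53], [-152.29, 152.29]. Speed limits (degrees/s): [136.94, 136.94, 159.86, 180, 180, 180].

### API

Orientations are given as [roll, pitch, yaw] about the fixed x, y, z axes, in that order (R = Rz(yaw) Ry(pitch) Rx(roll)).
In Python, from bench import sense, snapshot, camera_info, hand_in gives the robot as it stands. The module is installed in compiled form; this text tells all that it offers.
- The arm moves only by the tool apply_moves, never from a script. Its argument "deltas" is a list of rows, each a list of 7 numbers: the shift along the tool's x, y, z scaled (see below), then the turn, a rotation vector about the tool's x, y, z scaled (see below), then the opening, from 0 (shut) to 1 (fully open). In form: [[dx, dy, dz, ax, ay, az, claw], ...]. A call has 1 to 8 rows; each row shifts and turns the commanded pose from where the row before left it, along the tool's axes as they then stand; what a row does not reach is not made up. The controller multiplies each number of a shift by 0.03 m and each number of a turn by 0.08 rad. A row lasts 1/8 s, in which the tool goes at most 62.5 mm and 10.7 degrees, less where a joint would pass 70% of its speed; a pose out of reach is approached as far as the arm can. A call with a number of a shift or a turn outside -1 to 1 is refused whole. A call with a gripper value outside its range is refused whole. The fingers move at their own pace and stop on an object; "grip_force" is the grip in N (left out, the last holds). Time passes only in rows, so rows that do not move let the fingers close. It gives the time, the measured TCP pose, the force, the opening and the grip force at its end, in the units of the state.
- sense(): the state, without advancing time (a new reading comes with each control period).
- snapshot(name): name is "side" or "top"; returns the picture (420x560x3 uint8, red, green, blue); there is no depth.
- camera_info(name): a dict with "vertical_fov" (degrees; the focal length in pixels is half the picture's height over the tangent of half this angle, whatever the lens; pixels are square), "cx", "cy" (the principal point, pixels), "origin" and "rotation" of the camera in the world. Camera axes: x right, y up, looking along -z (the intrinsics and any distortion apply to the point x, -y, -z); pixel columns grow to the right and rows downward; lengths in mm; the calibration is good to about 2 mm. A picture is of the moment at which its call begins. camera_info takes no time and is no camera call.
- hand_in(): hands the job in; it is judged then, once.
The state is a dict: "time": time; "joint_pos": joint angles; "qd": joint speeds; "joint_efforts": joint torques, N m; "tool_pos": TCP position; "tcp_rot": TCP orientation; "ft_force": force on the tool from outside, world axes, zero at the start; "wrist_torque": the same for the moment, N m; "finger_gap": finger opening in mm; "grip_force": force on a finger pad.
Only numpy, scipy, OpenCV 4.12 (cv2) and the standard library are available. Lean on these libraries where they do the work, as an engineer would, in place of code of your own. Each camera call takes 0.05 s, during which the arm holds its last target. There are 200 camera calls.

## Working session

There is one attempt and no reset: what is moved stays moved. The work goes in short steps, Python scripts to look and compute and a tool call to move; the robot and the scene stay as the last step left them, time stands still between calls to the robot, and variables do not carry over. Pictures are saved under pics/ and viewed, at most 10 in all, crops included, and the job is handed in when it is done.

Besides the shell and the picture viewer there is one more tool, called as name([rows], argument=value, ...), one row to a line, values as JSON. apply_moves: Moves the arm, as the interface text tells. Its arguments: {"type":"object","properties":{"deltas":{"type":"array"},"grip_force":{"type":"number"}},"required":["deltas"]}

```bash
mkdir -p pics; python3 - <<'E'
from bench import *
import cv2
for n in("side","top"):
    cv2.imwrite(f"pics/{n}0.png",snapshot(n)[:,:,::-1]); print(n,camera_info(n))
print(sense())
E
```

```text
side {'vertical_fov': 53.82878756586333, 'cx': 281.92461772747146, 'cy': 213.23565278191316, 'origin': array([ 489.63177237, -892.60550035,  842.17861313]), 'rotation': array([47.50417023, -1.07731303, -2.18018527])}
top {'vertical_fov': 56.03562925037001, 'cx': 279.40707710118136, 'cy': 212.78646946712894, 'origin': array([ 387.87511606,  -59.98121763, 1171.476296  ]), 'rotation': array([ 6.12836037e+00,  7.31692013e-02, -8.84498367e+01])}
{'time': 0.1, 'joint_pos': array([-7.94370375e+01,  7.51317687e+00,  8.53219591e+01, -5.02541196e-04,
        8.72623119e+01, -4.89215770e+00]), 'qd': array([ 0.03365661, -0.10633954, -0.1784659 ,  0.05035631, -0.0269982 ,
       -0.03722454]), 'joint_efforts': array([ 1.27937157e-03, -5.70948815e+01, -5.01943052e+01, -1.06044813e-04,
        8.00335634e-03,  3.20298966e-05]), 'tool_pos': array([ 159.83136806, -577.8327878 ,  244.33469642]), 'tcp_rot': array([-1.79902864e+02, -7.81030713e-03,  1.54551381e+01]), 'ft_force': array([ 0.40935924, -0.18122442, -0.32127752]), 'wrist_torque': array([-0.04455214,  0.02428104,  0.03589733]), 'grip_force': 0.0, 'finger_gap': 85.47344323471367}
```

View pics/side0.png

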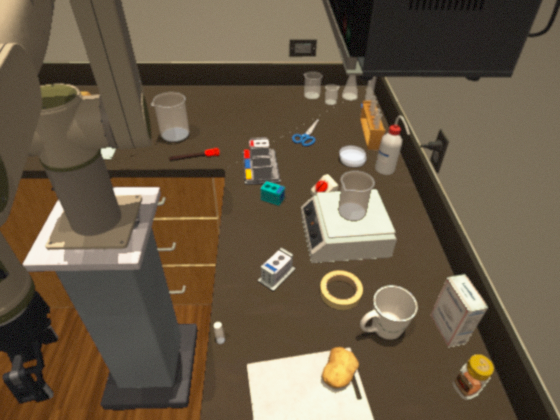

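View pics/top0.png

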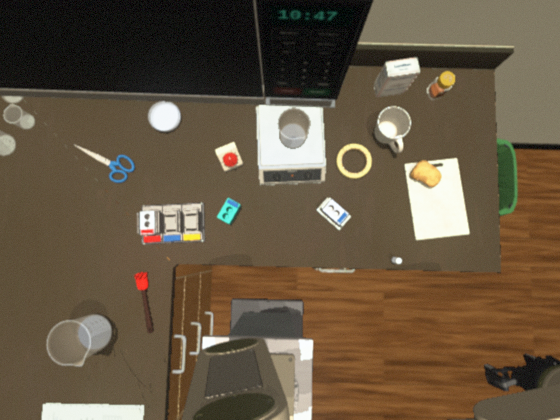

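The side view shows the stand with the block at about (277,268), the rack at (262,160) and the turquoise block at (272,192). The top view shows the stand at (334,211), the rack at (172,223) with labels red, blue and yellow from left to right, the vial at (397,261) and the timer at (229,156). I'll zoom in on the stand and rack.

```bash
cat > h.py <<'E'
import numpy as np, cv2
from bench import *
from scipy.spatial.transform import Rotation as R
def cam(n):
    c=camera_info(n); f=210/np.tan(np.radians(c['vertical_fov']/2))
    return f,c['cx'],c['cy'],np.array(c['origin']),R.from_euler('xyz',c['rotation'],degrees=True).as_matrix()
def ray(n,u,v):
    f,cx,cy,o,M=cam(n); d=M@np.array([(u-cx)/f,-(v-cy)/f,-1]); return o,d/np.linalg.norm(d)
def plane(n,u,v,z):
    o,d=ray(n,u,v); return o+d*(z-o[2])/d[2]
def proj(n,p):
    f,cx,cy,o,M=cam(n); q=M.T@(np.array(p,float)-o); return np.array([cx-f*q[0]/q[2],cy+f*q[1]/q[2]])
def tri(uvs,uvt):
    o1,d1=ray('side',*uvs);o2,d2=ray('top',*uvt)
    s=np.linalg.lstsq(np.c_[d1,-d2],o2-o1,rcond=None)[0]
    a,b=o1+s[0]*d1,o2+s[1]*d2
    return (a+b)/2,np.linalg.norm(a-b)
E
python3 - <<'E'
import cv2,numpy as np
s=cv2.imread('pics/side0.png');t=cv2.imread('pics/top0.png')
def c(i,u,v,w,h,k): return cv2.resize(i[v:v+h,u:u+w],None,fx=k,fy=k,interpolation=cv2.INTER_CUBIC)
def fit(a): return cv2.resize(a,(400,300))
# each crop 4:3 ; 50x37.5->8x
m=np.vstack([np.hstack([c(t,310,190,50,40,8)[:300],c(t,130,197,80,60,5)]),
np.hstack([c(s,252,244,50,45,8)[:300],c(s,235,132,57,57,7)[:300,:400] if 0 else c(s,230,133,80,60,5)])])
cv2.imwrite('pics/z1.png',m)
E
```

```text
(no output)
```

View pics/z1.png

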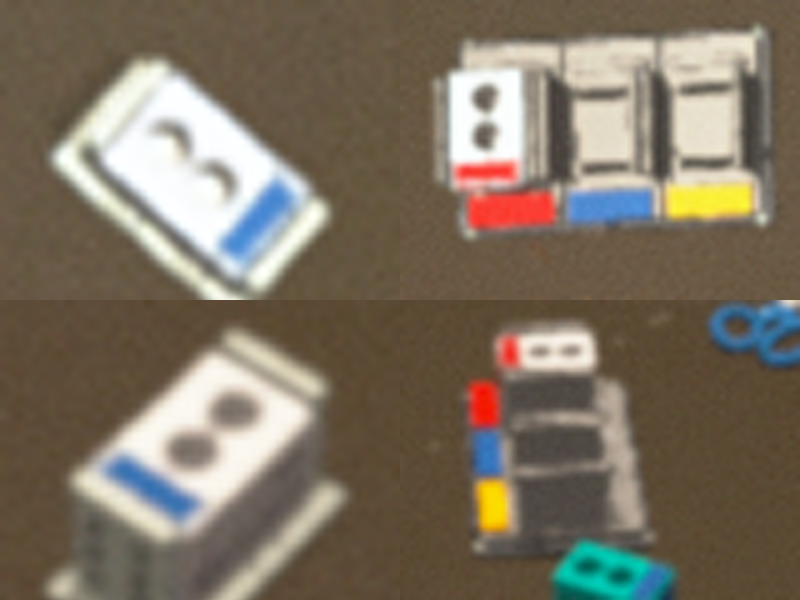

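The zoom shows the blue tag on the near-right end in the top view, with the wells at crop (170,140) and (213,182). The blue bay is in the middle, empty. Next I'll measure by colour masks and triangulation.

```bash
cat > m.py <<'E'
from h import *
def masks(img,win):
    u,v,w,h=win; c=img[v:v+h,u:u+w]; big=cv2.resize(c,None,fx=8,fy=8,interpolation=cv2.INTER_CUBIC)
    return big,cv2.cvtColor(big,cv2.COLOR_BGR2HSV)
rng={'blue':(100,116,110,80),'yellow':(18,35,130,120),'red':(170,10,150,110)}
def blob(img,win,col):
    big,hsv=masks(img,win); a,b,s,vv=rng[col]; H=hsv[...,0]
    hm=((H>=a)&(H<=b)) if a<b else ((H>=a)|(H<=b))
    m=(hm&(hsv[...,1]>s)&(hsv[...,2]>vv)).astype(np.uint8)
    n,l,st,ce=cv2.connectedComponentsWithStats(m)
    out=[]
    for i in np.argsort(-st[1:,4])[:3]+1:
        if st[i,4]<200: continue
        cnt=cv2.findContours((l==i).astype(np.uint8),0,2)[0][0]
        r=cv2.minAreaRect(cnt); f=lambda p:(np.array(p)+.5)/8-.5+np.array(win[:2])
        out.append((f(ce[i]),f(r[0]),np.array(r[1])/8,r[2],f(cv2.boxPoints(r))))
    return out
E
python3 - <<'E'
from m import *
np.set_printoptions(precision=1,suppress=True)
t=cv2.imread('pics/top0.png');s=cv2.imread('pics/side0.png')
for nm,tw,sw,col in [('tag',(315,195,40,35),(255,245,45,40),'blue'),('lab_b',(155,230,40,20),(235,145,40,40),'blue'),('lab_y',(180,230,30,20),(235,145,40,50),'yellow'),('lab_r',(135,232,30,14),(235,143,15,30),'red')]:
    a=blob(t,tw,col);b=blob(s,sw,col)
    print(nm,[(x[0],x[2]) for x in a],[(x[0],x[2]) for x in b])
    print('  tri',*tri(b[0][1],a[0][1]), 'top@20',plane('top',*a[0][1],20),'@56',plane('top',*a[0][1],56),'side@20',plane('side',*b[0][1],20),'side56',plane('side',*b[0][1],56))
T=lambda x,y:(310+(x+.5)/8-.5,190+(y+.5)/8-.5)
S=lambda x,y:(252+(x+.5)/8-.5,244+(y-300+.5)/8-.5)
for n,p,q in [('wellfar',(170,140),(236,410)),('wellnear',(213,183),(191,450)),('cor_far_r',(172,72),(225,345)),('cor_near',(238,280),(75,480)),]:
    print(n,tri(S(*q),T(*p)),plane('top',*T(*p),56),plane('side',*S(*q),56))
for n,p in [('vial',(397,261)),('tape',(354,161)),('timer',(229,156)),('turq',(229,211)),('scale_near',(292,183)),('ovenedge',(190,101))]: print(n,plane('top',*p,40))
E
```

```text
tag [(array([341.8, 217.1]), array([ 3.1, 10.3]))] [(array([270.5, 267. ]), array([10.7,  2.4]))]
  tri [ 500.5 -232.2   57.4] 1.741456498910674 top@20 [ 503.4 -238.    20. ] @56 [ 499.8 -232.4   56. ] side@20 [ 501.9 -200.5   20. ] side56 [ 501.4 -230.8   56. ]
lab_b [(array([171.6, 237.9]), array([ 5.7, 15.9]))] [(array([246.9, 163.3]), array([8.1, 5. ]))]
  tri [429.7 257.3  19.3] 1.4238390781755237 top@20 [428.9 257.1  20. ] @56 [427.6 247.2  56. ] side@20 [430.4 256.4  20. ] side56 [433.  206.1  56. ]
lab_y [(array([191.3, 237. ]), array([ 6.4, 17.1]))] [(array([247.9, 173.7]), array([10.8,  6.7]))]
  tri [434.1 200.1  17.9] 1.0269182053592156 top@20 [433.5 199.6  20. ] @56 [432.  191.5  56. ] side@20 [434.7 197.4  20. ] side56 [437.1 149.7  56. ]
lab_r [(array([151.8, 238.5]), array([ 6.7, 17.1])), (array([145. , 231.8]), array([0.5, 6.5]))] [(array([246.4, 153. ]), array([9.8, 6.5]))]
  tri [426.4 314.   21.6] 0.1276277422813371 top@20 [426.4 314.5  20. ] @56 [425.2 302.8  56. ] side@20 [426.4 316.4  20. ] side56 [429.1 263.4  56. ]
wellfar (array([ 528.2, -201. ,   57.2]), np.float64(0.8334624311242244)) [ 527.9 -201.2   56. ] [ 528.6 -199.8   56. ]
wellnear (array([ 513.4, -216.5,   56.4]), np.float64(1.1487575557756966)) [ 512.9 -216.6   56. ] [ 514. -216.   56.]
cor_far_r (array([ 536.1, -198.5,   87.5]), np.float64(23.061479335479333)) [ 552.3 -201.5   56. ] [ 526.1 -172.1   56. ]
cor_near (array([ 478.3, -226.1,   54.6]), np.float64(0.7874669115939472)) [ 478.6 -225.9   56. ] [ 477.9 -227.4   56. ]
vial [ 380.4 -393.4   40. ]
tape [ 667.4 -269.2   40. ]
timer [672.5  96.9  40. ]
turq [510.5  90.3  40. ]
scale_near [597.3 -89.5  40. ]
ovenedge [836.5 219.7  40. ]
```

```bash
cat > plan.py <<'E'
from h import *
def plan(target,yaw,n=None,cur=None,claw=1,smax=0.97):
    s=sense()
    p=np.array(s['tool_pos']) if cur is None else np.array(cur[:3],float)
    M=R.from_euler('xyz',s['tcp_rot'] if cur is None else [180,0,cur[3]],degrees=True)
    G=R.from_euler('xyz',[180,0,yaw],degrees=True); T=np.array(target,float)
    rows=[]
    if n is None:
        n=int(np.ceil(max(np.linalg.norm(T-p)/30/smax,np.linalg.norm((M.inv()*G).as_rotvec())/.08/smax)))
    for i in range(n):
        k=n-i; d=M.inv().apply((T-p)/k)/30*1000/1000; w=(M.inv()*G).as_rotvec()/k/.08
        r=np.round(np.r_[d,w],2); rows.append([float(x)+0 for x in r]+[claw])
        p=p+M.apply(r[:3]*30); M=M*R.from_rotvec(r[3:]*.08)
    for i in range(0,n,8): print(str(rows[i:i+8]).replace(' ','').replace('.0,',',').replace('-0,','0,'))
    print('end',p.round(2),M.as_euler('xyz',degrees=True).round(2)); return [*p,yaw]
E
python3 - <<'E'
from plan import *
t=cv2.imread('pics/top0.png');s=cv2.imread('pics/side0.png')
g={'top':cv2.cvtColor(t,6),'side':cv2.cvtColor(s,6)}
def prof(cam,o,yaw,z,xs,ys=(0,)):
    c,sn=np.cos(np.radians(yaw)),np.sin(np.radians(yaw)); out=[]
    for x in xs:
        v=[]
        for y in ys:
            u=proj(cam,[o[0]+c*x-sn*y,o[1]+sn*x+c*y,z]); v.append(cv2.getRectSubPix(g[cam],(1,1),tuple(map(float,u)))[0,0])
        out.append(int(np.mean(v)))
    return out
xs=np.arange(-72,73,3); print(*xs)
print('plate z6 between bays top',*prof('top',(473.7,259.9),3.7,6,xs,(-84,-86,84,86)))
print('bay z14 centre',*prof('top',(473.7,259.9),3.7,14,xs,(-6,0,6)))
print('walls z64 y25.5',*prof('top',(473.7,259.9),3.7,64,xs,(25,)))
print('wall y z64',*prof('top',(473.7,259.9),93.7,64,xs,(-10,0,10)))
print('bay floor y z14',*prof('top',(473.7,259.9),93.7,14,xs,(-10,0,10)))
print('blk x z56 top',*prof('top',(517,-213.5),48,56,xs,(-12,12)))
print('blk y z56 top',*prof('top',(517,-213.5),138,56,xs,(-20,22)))
print('blk y z56 side',*prof('side',(517,-213.5),138,56,xs,(-20,22)))
E
```

```text
-72 -69 -66 -63 -60 -57 -54 -51 -48 -45 -42 -39 -36 -33 -30 -27 -24 -21 -18 -15 -12 -9 -6 -3 0 3 6 9 12 15 18 21 24 27 30 33 36 39 42 45 48 51 54 57 60 63 66 69 72
plate z6 between bays top 91 92 91 93 113 150 167 151 141 141 140 140 143 145 148 148 128 104 107 141 164 170 162 143 138 139 150 162 167 164 153 135 130 140 165 185 191 183 170 171 174 170 168 155 121 97 90 91 89
bay z14 centre 93 93 91 93 93 99 107 117 129 131 131 133 148 182 216 206 152 102 154 215 222 222 220 219 218 217 216 217 220 213 178 119 120 177 215 215 208 207 209 212 217 208 172 120 93 91 91 90 91
walls z64 y25.5 90 91 91 93 96 111 115 118 117 116 117 119 117 107 113 140 155 158 156 154 157 159 160 160 161 162 161 159 160 160 158 161 162 151 142 162 194 216 221 192 124 85 88 91 90 93 92 90 90
wall y z64 225 225 224 224 223 223 224 217 169 103 71 68 105 159 143 144 191 207 217 217 216 216 217 218 217 215 190 133 83 70 69 82 139 166 151 163 196 238 252 252 249 231 177 137 146 189 238 252 253
bay floor y z14 189 210 224 226 225 225 225 224 224 224 224 213 165 103 74 69 99 153 145 135 183 205 218 221 221 220 219 219 219 221 212 174 118 79 69 69 81 133 170 148 163 181 226 251 252 251 244 222 192
blk x z56 top 87 86 88 88 87 87 88 87 88 121 209 244 217 180 162 138 137 176 235 253 253 252 252 252 253 252 253 253 252 252 252 252 253 252 240 234 246 236 208 135 92 88 89 92 92 89 92 91 91
blk y z56 top 91 88 89 89 89 89 91 90 89 90 88 89 89 89 87 88 102 157 215 214 201 193 174 160 171 196 206 210 209 218 233 199 137 159 217 190 122 90 89 90 90 89 89 88 89 90 91 90 89
blk y z56 side 78 76 76 78 78 77 77 88 119 134 115 90 84 86 95 98 113 163 203 198 179 170 144 123 117 120 133 159 179 199 214 180 119 85 78 77 79 79 80 78 78 77 77 79 79 79 79 78 77
```

The rack and block are located: bay centre about (474, 259), yaw 3.7°; block about (517, -213), yaw 48.4°. Now I'll plan the approach.

```bash
python3 - <<'E'
from plan import *
c=plan((517,-213,130),48.4); plan((517,-213,34),48.4,cur=c,n=7)
E
```

```text
[[0.82,-0.47,0.21,0,0,-0.4,1],[0.83,-0.45,0.21,0,0,-0.4,1],[0.85,-0.42,0.21,0,0,-0.4,1],[0.86,-0.39,0.21,0,0,-0.4,1],[0.87,-0.37,0.21,0,0,-0.4,1],[0.88,-0.34,0.21,0,0,-0.4,1],[0.89,-0.31,0.21,0,0,-0.4,1],[0.9,-0.28,0.21,0,0,-0.4,1]]
[[0.91,-0.25,0.21,0,0,-0.4,1],[0.92,-0.22,0.22,0,0,-0.4,1],[0.93,-0.19,0.21,0,0,-0.4,1],[0.93,-0.17,0.22,0,0,-0.4,1],[0.94,-0.13,0.21,0,0,-0.4,1],[0.94,-0.11,0.22,0,0,-0.4,1],[0.94,-0.07,0.21,0,0,-0.4,1],[0.94,-0.05,0.22,-0.01,0,-0.4,1]]
[[0.95,-0.01,0.21,0,-0.01,-0.39,1],[0.95,0.01,0.22,-0.01,0,-0.4,1]]
end [ 517.01 -212.85  129.91] [ 1.7999e+02 -1.0000e-02  4.8410e+01]
[[0,0,0.46,0,0,0,1],[0,0,0.46,0,0,0,1],[0,0,0.46,0,0,0,1],[0,0,0.45,0,0,0,1],[0,0,0.46,0,0,0,1],[0,0,0.45,0,0,0,1],[0,0,0.46,0,0,0,1]]
end [ 517.01 -212.85   33.91] [180.    0.   48.4]
```

apply_moves([
  [0.82,-0.47,0.21,0,0,-0.4,1],
  [0.83,-0.45,0.21,0,0,-0.4,1],
  [0.85,-0.42,0.21,0,0,-0.4,1],
  [0.86,-0.39,0.21,0,0,-0.4,1],
  [0.87,-0.37,0.21,0,0,-0.4,1],
  [0.88,-0.34,0.21,0,0,-0.4,1],
  [0.89,-0.31,0.21,0,0,-0.4,1],
  [0.9,-0.28,0.21,0,0,-0.4,1],
])

```text
time: 1.1
tool_pos: [319.0, -415.4, 194.2]
tcp_rot: [-180.0, 0.0, 30.2]
ft_force: [-0.4, -0.1, 0.4]
finger_gap: 84.9
grip_force: 0.0
```

apply_moves([
  [0.91,-0.25,0.21,0,0,-0.4,1],
  [0.92,-0.22,0.22,0,0,-0.4,1],
  [0.93,-0.19,0.21,0,0,-0.4,1],
  [0.93,-0.17,0.22,0,0,-0.4,1],
  [0.94,-0.13,0.21,0,0,-0.4,1],
  [0.94,-0.11,0.22,0,0,-0.4,1],
  [0.94,-0.07,0.21,0,0,-0.4,1],
  [0.94,-0.05,0.22,0,0,-0.4,1],
])

```text
time: 2.1
tool_pos: [477.6, -253.3, 142.7]
tcp_rot: [-180.0, 0.0, 44.9]
ft_force: [0.0, -0.2, -0.1]
finger_gap: 85.5
grip_force: 0.0
```

apply_moves([
  [0.95,-0.01,0.21,0,0,-0.39,1],
  [0.95,0.01,0.22,0,0,-0.4,1],
  [0,0,0,0,0,0,1],
  [0,0,0,0,0,0,1],
])

```text
time: 2.6
tool_pos: [516.7, -213.6, 130.1]
tcp_rot: [-180.0, 0.0, 48.4]
ft_force: [0.1, -0.6, -0.4]
finger_gap: 85.4
grip_force: 0.0
```

apply_moves([
  [0,0,0.6,0,0,0,1],
  [0,0,0.6,0,0,0,1],
  [0,0,0.6,0,0,0,1],
  [0,0,0.5,0,0,0,1],
  [0,0,0.5,0,0,0,1],
  [0,0,0.4,0,0,0,1],
  [0,0,0,0,0,0,1],
])

```text
time: 3.48
tool_pos: [516.4, -213.0, 33.1]
tcp_rot: [-179.9, 0.0, 48.4]
ft_force: [0.4, 0.7, 0.8]
finger_gap: 85.5
grip_force: 0.0
```

```bash
python3 - <<'E'
from h import *
a=cv2.resize(snapshot('top')[180:240,294:374,::-1],(400,300),interpolation=2);b=cv2.resize(snapshot('side')[232:292,237:317,::-1],(400,300),interpolation=2)
cv2.imwrite('pics/g1.png',np.hstack([a,b])); print(sense()['tool_pos'])
E
```

```text
[ 517.42367239 -213.56580408   34.67336979]
```

View pics/g1.png

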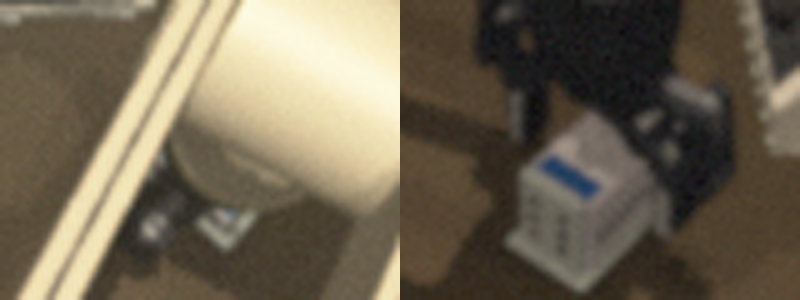

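The side crop shows the fingers straddling the long sides, with both pads clear of the block. I'll close and lift.

apply_moves([
  [0,0,0,0,0,0,0.3],
  [0,0,0,0,0,0,0.3],
  [0,0,0,0,0,0,0.3],
  [0,0,0,0,0,0,0.3],
  [0,0,0,0,0,0,0.3],
  [0,0,0,0,0,0,0.3],
  [0,0,0,0,0,0,0.3],
  [0,0,0,0,0,0,0.3],
], grip_force=60)

```text
time: 4.58
tool_pos: [517.7, -213.7, 35.1]
tcp_rot: [179.9, -0.0, 48.4]
ft_force: [-0.1, 0.2, 5.2]
finger_gap: 39.0
grip_force: 61.5
```

apply_moves([
  [0,0,-0.2,0,0,0,0.2],
  [0,0,-0.4,0,0,0,0.2],
  [0,0,-0.5,0,0,0,0.2],
  [0,0,-0.5,0,0,0,0.2],
  [0,0,-0.6,0,0,0,0.2],
  [0,0,-0.6,0,0,0,0.2],
  [0,0,-0.4,0,0,0,0.2],
  [0,0,0,0,0,0,0.2],
])

```text
time: 5.58
tool_pos: [518.0, -213.9, 132.0]
tcp_rot: [179.9, -0.0, 48.4]
ft_force: [-0.4, 0.8, -4.3]
finger_gap: 39.6
grip_force: 60.8
```

```bash
python3 - <<'E'
from plan import *
s=sense();print(s['tool_pos'],s['finger_gap'],s['grip_force'],s['ft_force'])
c=plan((470,-60,100),3.7,claw=.2); print(c)
E
```

```text
[ 518.00216652 -213.91146028  131.98087668] 39.62510269344739 60.80407574772835 [-0.44820076  0.81149586 -4.25435954]
[[0.25,-0.42,0.1,0,0,0.89,0.2],[0.22,-0.44,0.1,0,0,0.89,0.2],[0.19,-0.45,0.1,0,0,0.89,0.2],[0.16,-0.46,0.09,0,0,0.89,0.2],[0.12,-0.47,0.1,0,0,0.89,0.2],[0.09,-0.48,0.09,0,0,0.88,0.2],[0.06,-0.49,0.1,0,-0.01,0.89,0.2],[0.02,-0.49,0.09,0.01,0,0.88,0.2]]
[[-0.01,-0.49,0.1,0,-0.01,0.89,0.2],[-0.04,-0.48,0.09,0.01,0,0.88,0.2],[-0.08,-0.48,0.1,0,-0.01,0.89,0.2]]
end [470.12 -60.08  99.92] [1.7999e+02 2.0000e-02 3.6800e+00]
[np.float64(470.1177374144324), np.float64(-60.0828393134415), np.float64(99.92394723326402), 3.7]
```

apply_moves([
  [0.25,-0.42,0.1,0,0,0.89,0.2],
  [0.22,-0.44,0.1,0,0,0.89,0.2],
  [0.19,-0.45,0.1,0,0,0.89,0.2],
  [0.16,-0.46,0.09,0,0,0.89,0.2],
  [0.12,-0.47,0.1,0,0,0.89,0.2],
  [0.09,-0.48,0.09,0,0,0.88,0.2],
  [0.06,-0.49,0.1,0,0,0.89,0.2],
  [0.02,-0.49,0.09,0,0,0.88,0.2],
])

```text
time: 6.58
tool_pos: [481.1, -100.8, 106.2]
tcp_rot: [-179.9, 0.1, 15.7]
ft_force: [-0.5, -0.1, -3.2]
finger_gap: 39.5
grip_force: 61.0
```

apply_moves([
  [-0.01,-0.49,0.1,0,0,0.89,0.2],
  [-0.04,-0.48,0.09,0,0,0.88,0.2],
  [-0.08,-0.48,0.1,0,0,0.89,0.2],
  [0,0,0,0,0,0,0.2],
])

```text
time: 7.08
tool_pos: [468.2, -58.8, 97.5]
tcp_rot: [-180.0, 0.1, 3.8]
ft_force: [0.4, -0.2, -3.7]
finger_gap: 39.2
grip_force: 61.1
```

apply_moves([
  [0,0,0.5,0,0,0,0.2],
  [0,0,0.6,0,0,0,0.2],
  [0,0,0.6,0,0,0,0.2],
  [0,0,0.4,0,0,0,0.2],
  [0,0,0.2,0,0,0,0.2],
  [0,0,0,0,0,0,0.2],
])

```text
time: 7.82
tool_pos: [469.0, -59.7, 29.2]
tcp_rot: [-180.0, 0.0, 3.7]
ft_force: [-0.6, -0.2, -3.3]
finger_gap: 39.2
grip_force: 61.1
```

Contact is expected near TCP z 25, so I'll take small steps.

apply_moves([
  [0,0,0.05,0,0,0,0.2],
  [0,0,0.05,0,0,0,0.2],
  [0,0,0,0,0,0,0.2],
])

```text
time: 8.2
tool_pos: [469.4, -59.6, 26.8]
tcp_rot: [180.0, -0.0, 3.7]
ft_force: [0.1, -0.7, -3.9]
finger_gap: 39.3
grip_force: 61.1
```

apply_moves([
  [0,0,0.03,0,0,0,0.2],
  [0,0,0,0,0,0,0.2],
])

```text
time: 8.45
tool_pos: [469.2, -59.6, 25.7]
tcp_rot: [180.0, 0.0, 3.7]
ft_force: [-0.1, 0.5, -3.8]
finger_gap: 39.4
grip_force: 61.1
```

apply_moves([
  [0,0,0.03,0,0,0,0.2],
  [0,0,0,0,0,0,0.2],
])

```text
time: 8.7
tool_pos: [469.3, -59.6, 25.0]
tcp_rot: [180.0, -0.0, 3.7]
ft_force: [-2.6, -0.0, 0.9]
finger_gap: 39.5
grip_force: 61.3
```

apply_moves([
  [0,0,0.03,0,0,0,0.2],
  [0,0,0,0,0,0,0.2],
])

```text
time: 8.95
tool_pos: [469.3, -59.6, 25.0]
tcp_rot: [-180.0, 0.0, 3.7]
ft_force: [-9.5, 1.6, 13.7]
finger_gap: 39.2
grip_force: 63.0
```

apply_moves([
  [0,0,-0.02,0,0,0,1],
  [0,0,0,0,0,0,1],
  [0,0,0,0,0,0,1],
  [0,0,0,0,0,0,1],
  [0,0,0,0,0,0,1],
  [0,0,0,0,0,0,1],
])

```text
time: 9.7
tool_pos: [469.2, -59.6, 24.5]
tcp_rot: [-180.0, -0.0, 3.7]
ft_force: [0.3, -0.4, 1.0]
finger_gap: 85.1
grip_force: 0.0
```

apply_moves([
  [0,0,-0.4,0,0,0,1],
  [0,0,-0.7,0,0,0,1],
  [0,0,-0.9,0,0,0,1],
  [0,0,-0.9,0,0,0,1],
  [0,0,-0.6,0,0,0,1],
  [0,0,0,0,0,0,1],
])

```text
time: 10.45
tool_pos: [470.5, -59.9, 131.4]
tcp_rot: [179.9, -0.2, 3.7]
ft_force: [-0.5, 0.5, -0.5]
finger_gap: 85.3
grip_force: 0.0
```

```bash
python3 - <<'E'
from m import *
import plan as P
np.set_printoptions(precision=1,suppress=True)
S=snapshot('side')[:,:,::-1].copy(); T=snapshot('top')[:,:,::-1].copy()
u,v=proj('side',[469,-60,30]).astype(int); w=max(0,u-40),v-30
a=cv2.resize(S[w[1]:w[1]+60,w[0]:w[0]+80],(400,300),interpolation=2)
u2,v2=proj('top',[469,-60,30]).astype(int); b=cv2.resize(T[v2-30:v2+30,u2-40:u2+40],(400,300),interpolation=2)
cv2.imwrite('pics/p1.png',np.hstack([b,a])); print(w,(u2-40,v2-30))
for x in blob(S,(w[0],w[1],80,60),'blue'): print(x[0],x[2],plane('side',*x[1],46))
print(sense()['tool_pos'],sense()['finger_gap'])
P.plan((469.3,-59.6,112),93.7)
E
```

```text
(np.int64(217), np.int64(196)) (np.int64(240), np.int64(197))
[249.  222.5] [6.8 2.6] [444.8 -60.8  46. ]
[468.9 -59.5 128.9] 85.53771625414505
[[0,0,0.03,0,0,-0.94,1],[0,0,0.03,0,0,-0.94,1],[0,0,0.03,0,0,-0.93,1],[0,0,0.03,0,0,-0.94,1],[0,0,0.03,0,0,-0.93,1],[0,0,0.03,0,0,-0.94,1],[0,0,0.03,0,0,-0.93,1],[0,0,0.03,0,0,-0.94,1]]
[[0,0,0.02,0,0,-0.93,1],[0,0,0.03,0,0,-0.94,1],[0,0,0.02,0,0,-0.93,1],[0,0,0.03,0,0,-0.94,1],[0,0,0.02,0,0,-0.93,1],[0,0,0.03,0,0,-0.94,1],[0,0,0.02,0,0,-0.93,1],[0,0,0.03,0,0,-0.94,1]]
[[0,0,0.02,0,0,-0.93,1],[0,0,0.03,0,0,-0.94,1],[0,0.01,0.02,0,0,-0.93,1],[0,0,0.03,0,0,-0.94,1],[0,0.01,0.02,-0.01,0,-0.93,1]]
end [469.4 -59.6 112.1] [180.   -0.   93.7]
```

View pics/p1.png

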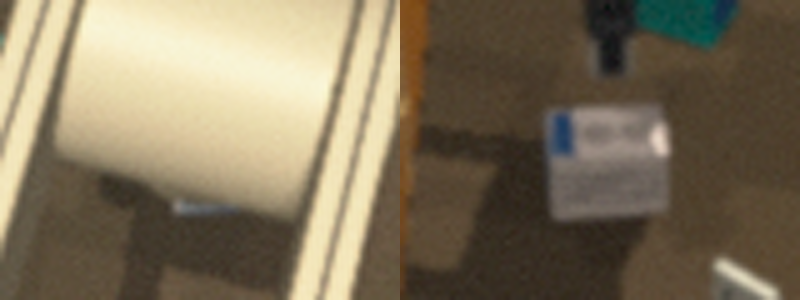

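The block stands upright on the bare worktop with its tag towards -x (side crop, tag at pixel 249,222). I'll turn the gripper 90° and take the block by its ends.

apply_moves([
  [0,0,0.03,0,0,-0.94,1],
  [0,0,0.03,0,0,-0.94,1],
  [0,0,0.03,0,0,-0.93,1],
  [0,0,0.03,0,0,-0.94,1],
  [0,0,0.03,0,0,-0.93,1],
  [0,0,0.03,0,0,-0.94,1],
  [0,0,0.03,0,0,-0.93,1],
  [0,0,0.03,0,0,-0.94,1],
])

```text
time: 11.55
tool_pos: [468.1, -59.3, 120.5]
tcp_rot: [-179.9, 0.1, 38.1]
ft_force: [-0.6, -0.3, 0.2]
finger_gap: 85.3
grip_force: 0.0
```

apply_moves([
  [0,0,0.02,0,0,-0.93,1],
  [0,0,0.03,0,0,-0.94,1],
  [0,0,0.02,0,0,-0.93,1],
  [0,0,0.03,0,0,-0.94,1],
  [0,0,0.02,0,0,-0.93,1],
  [0,0,0.03,0,0,-0.94,1],
  [0,0,0.02,0,0,-0.93,1],
  [0,0,0.03,0,0,-0.94,1],
])

```text
time: 12.55
tool_pos: [468.1, -59.4, 114.5]
tcp_rot: [-179.8, 0.0, 72.4]
ft_force: [-0.0, 0.2, -0.1]
finger_gap: 85.5
grip_force: 0.0
```

apply_moves([
  [0,0,0.02,0,0,-0.93,1],
  [0,0,0.03,0,0,-0.94,1],
  [0,0,0.02,0,0,-0.93,1],
  [0,0,0.03,0,0,-0.94,1],
  [0,0,0.02,0,0,-0.93,1],
  [0,0,0,0,0,0,1],
  [0,0,0,0,0,0,1],
])

```text
time: 13.42
tool_pos: [468.6, -59.5, 111.8]
tcp_rot: [-179.9, -0.0, 93.6]
ft_force: [0.0, 1.4, 0.9]
finger_gap: 85.2
grip_force: 0.0
```

```bash
python3 - <<'E'
from plan import *
s=sense();print(s['tool_pos'],s['tcp_rot'],s['finger_gap'])
plan((469.3,-59.6,28),93.7,n=8)
E
```

```text
[468.63398084 -59.47380958 111.8489186 ] [-1.79917681e+02 -2.68363415e-02  9.36037737e+01] 85.22020327437801
[[0,0,0.35,0,0,0,1],[0,0,0.35,0,0,0,1],[0,0,0.35,0,0,0,1],[0,0.01,0.35,0,0,0,1],[0,0,0.35,0,0,-0.01,1],[0,0.01,0.35,-0.01,0,0,1],[0,0,0.35,0,0,-0.01,1],[-0.01,0.01,0.34,-0.01,-0.01,0,1]]
end [469.45 -59.68  28.15] [1.7999e+02 2.0000e-02 9.3700e+01]
```

apply_moves([
  [0,0,0.5,0,0,0,1],
  [0,0.02,0.5,0,0,0,1],
  [0,0.02,0.5,0,0,0,1],
  [0,0,0.5,0,0,0,1],
  [0,0,0.4,0,0,0,1],
  [0,0,0.4,0,0,0,1],
  [0,0,0,0,0,0,1],
])

```text
time: 14.3
tool_pos: [469.5, -59.3, 27.5]
tcp_rot: [-179.9, -0.0, 93.7]
ft_force: [0.2, -0.1, 0.7]
finger_gap: 85.2
grip_force: 0.0
```

apply_moves([
  [0,0,0,0,0,0,0.6],
  [0,0,0,0,0,0,0.6],
  [0,0,0,0,0,0,0.6],
  [0,0,0,0,0,0,0.6],
  [0,0,0,0,0,0,0.6],
  [0,0,0,0,0,0,0.6],
], grip_force=60)

```text
time: 15.05
tool_pos: [471.1, -59.7, 29.5]
tcp_rot: [179.9, 0.0, 93.7]
ft_force: [-1.0, 1.0, 6.0]
finger_gap: 62.8
grip_force: 67.8
```

apply_moves([
  [0,0,-0.2,0,0,0,0.5],
  [0,0,-0.5,0,0,0,0.5],
  [0,0,-0.7,0,0,0,0.5],
  [0,0,-0.7,0,0,0,0.5],
  [0,0,-0.7,0,0,0,0.5],
  [0,0,-0.5,0,0,0,0.5],
  [0,0,0,0,0,0,0.5],
])

```text
time: 15.92
tool_pos: [471.4, -59.7, 129.3]
tcp_rot: [179.8, 0.0, 93.7]
ft_force: [-0.3, -1.0, -3.8]
finger_gap: 63.2
grip_force: 67.0
```

```bash
python3 - <<'E'
from plan import *
s=sense();print(s['tool_pos'],s['tcp_rot'],s['finger_gap'],s['grip_force'],s['ft_force'])
plan((474,259.2,125),93.7,claw=.5,smax=.8)
E
```

```text
[471.38988592 -59.74250033 129.30003599] [1.79840087e+02 4.60907365e-02 9.37019199e+01] 63.20213966445497 66.9672954082489 [-0.32108746 -0.95226559 -3.77897622]
[[0.76,0.06,0.01,0,0,0,0.5],[0.76,0.05,0.01,0,0,0,0.5],[0.76,0.06,0.01,0,0,0,0.5],[0.76,0.05,0.01,0,0,0,0.5],[0.76,0.06,0.01,0,0,0,0.5],[0.76,0.05,0.01,0,0,0,0.5],[0.76,0.06,0.01,0,0,0,0.5],[0.75,0.05,0.01,0,0,0,0.5]]
[[0.76,0.06,0.01,0.01,0,0,0.5],[0.75,0.05,0.01,0,0,0,0.5],[0.76,0.06,0.01,0.01,0,0,0.5],[0.75,0.05,0.01,0,0,0,0.5],[0.76,0.06,0.01,0.01,0.01,0,0.5],[0.75,0.05,0.01,0,0,0,0.5]]
end [473.92 259.08 124.92] [179.98   0.    93.7 ]
```

apply_moves([
  [0.76,0.06,0.01,0,0,0,0.5],
  [0.76,0.05,0.01,0,0,0,0.5],
  [0.76,0.06,0.01,0,0,0,0.5],
  [0.76,0.05,0.01,0,0,0,0.5],
  [0.76,0.06,0.01,0,0,0,0.5],
  [0.76,0.05,0.01,0,0,0,0.5],
  [0.76,0.06,0.01,0,0,0,0.5],
  [0.75,0.05,0.01,0,0,0,0.5],
])

```text
time: 16.92
tool_pos: [471.0, 123.7, 124.1]
tcp_rot: [-179.9, 0.0, 93.7]
ft_force: [-0.2, 0.1, -3.2]
finger_gap: 62.9
grip_force: 66.9
```

apply_moves([
  [0.76,0.06,0.01,0,0,0,0.5],
  [0.75,0.05,0.01,0,0,0,0.5],
  [0.76,0.06,0.01,0,0,0,0.5],
  [0.75,0.05,0.01,0,0,0,0.5],
  [0.76,0.06,0.01,0,0,0,0.5],
  [0.75,0.05,0.01,0,0,0,0.5],
  [0,0,0,0,0,0,0.5],
  [0,0,0,0,0,0,0.5],
])

```text
time: 17.92
tool_pos: [472.3, 258.7, 122.5]
tcp_rot: [-179.9, 0.1, 93.7]
ft_force: [0.2, -0.7, -3.0]
finger_gap: 63.4
grip_force: 66.8
```

```bash
python3 - <<'E'
from plan import *
s=sense();print(s['tool_pos'],s['tcp_rot'],s['finger_gap'],s['ft_force'])
T=snapshot('top')[:,:,::-1];S=snapshot('side')[:,:,::-1]
cv2.imwrite('pics/b1.png',np.hstack([cv2.resize(T[197:257,130:210],(400,300),interpolation=2),cv2.resize(S[123:183,220:300],(400,300),interpolation=2)]))
plan((474,259.2,92),93.7,claw=.5)
# side-view profile across bay walls (pics from start): wall tops z64, along bay y at x=0
g=cv2.cvtColor(cv2.imread('pics/side0.png'),6)
c,sn=np.cos(np.radians(93.7)),np.sin(np.radians(93.7))
for z in (64,14):
  print(z,[(y,int(np.mean([cv2.getRectSubPix(g,(1,1),tuple(map(float,proj('side',[474+c*y+sn*k,259.2+sn*y-c*k,z]))))[0,0] for k in(-15,0,15)]))) for y in range(-100,40,3)])
E
```

```text
[472.31422094 258.73472495 122.52323266] [-1.79908908e+02  5.17405266e-02  9.37207623e+01] 63.4028351410872 [ 0.20889832 -0.67739234 -2.96698509]
[[0.01,0.02,0.52,-0.01,0,0,0.5],[0.01,0.03,0.51,0,0.01,-0.01,0.5]]
end [474.11 259.21  92.05] [-1.800e+02 -2.000e-02  9.371e+01]
64 [(-100, 72), (-97, 72), (-94, 78), (-91, 87), (-88, 99), (-85, 113), (-82, 114), (-79, 107), (-76, 95), (-73, 85), (-70, 78), (-67, 75), (-64, 73), (-61, 72), (-58, 73), (-55, 74), (-52, 74), (-49, 73), (-46, 74), (-43, 76), (-40, 83), (-37, 93), (-34, 109), (-31, 124), (-28, 132), (-25, 136), (-22, 124), (-19, 110), (-16, 94), (-13, 82), (-10, 77), (-7, 74), (-4, 75), (-1, 74), (2, 74), (5, 74), (8, 74), (11, 74), (14, 76), (17, 81), (20, 93), (23, 109), (26, 129), (29, 151), (32, 179), (35, 200), (38, 214)]
14 [(-100, 90), (-97, 87), (-94, 83), (-91, 78), (-88, 77), (-85, 80), (-82, 82), (-79, 81), (-76, 79), (-73, 76), (-70, 75), (-67, 73), (-64, 73), (-61, 74), (-58, 74), (-55, 74), (-52, 73), (-49, 74), (-46, 74), (-43, 74), (-40, 74), (-37, 74), (-34, 73), (-31, 73), (-28, 74), (-25, 80), (-22, 90), (-19, 104), (-16, 116), (-13, 114), (-10, 106), (-7, 94), (-4, 84), (-1, 78), (2, 75), (5, 75), (8, 75), (11, 74), (14, 74), (17, 74), (20, 74), (23, 73), (26, 74), (29, 77), (32, 85), (35, 95), (38, 110)]
```

View pics/b1.png

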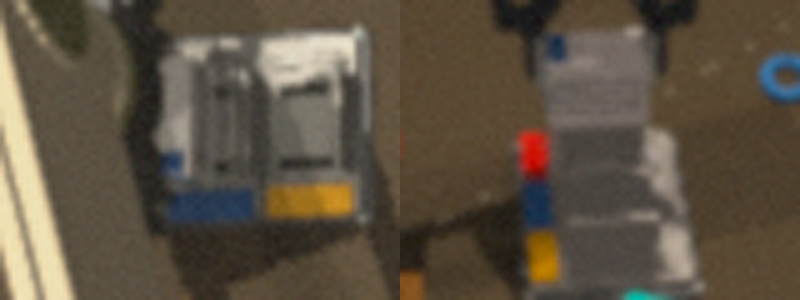

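The side crop shows the block held over the blue bay, with the tag on the label side. I'll check the camera bias against the tag's known position here.

```bash
python3 - <<'E'
from m import *
np.set_printoptions(precision=1,suppress=True)
rng['blue']=(100,120,90,40)
s=sense();p=np.array(s['tool_pos']);print(p)
z=p[2]+17.5
e=np.array([p[0]-25.3*np.cos(.0646),p[1]-25.3*np.sin(.0646),z]);print('expect',e)
for n,im in (('side',snapshot('side')),('top',snapshot('top'))):
    u=proj(n,e).astype(int); w=(u[0]-7,u[1]-7,14,14)
    for x in blob(im[:,:,::-1],w,'blue'): print(n,proj(n,e),x[0],x[2],plane(n,*x[0],z))
E
```

```text
[472.7 258.5 123. ]
expect [447.4 256.9 140.5]
side [250.8 132.1] [250.9 132. ] [4.1 2.5] [447.5 257.5 140.5]
top [159.5 229. ] [163.8 228.9] [2.5 3.8] [448.1 245.5 140.5]
```

apply_moves([
  [0.02,0.03,0.4,0,0,0,0.5],
  [0.02,0.03,0.4,0,0,0,0.5],
  [0,0,0.1,0,0,0,0.5],
  [0,0,0,0,0,0,0.5],
  [0,0,0,0,0,0,0.5],
])

```text
time: 18.75
tool_pos: [474.9, 260.7, 96.8]
tcp_rot: [180.0, -0.0, 93.7]
ft_force: [0.1, -0.3, -3.7]
finger_gap: 62.8
grip_force: 66.8
```

```bash
python3 - <<'E'
from plan import *
s=sense();print(s['tool_pos'],s['tcp_rot'],s['ft_force'])
E
```

```text
[474.86747626 260.74481373  96.79901728] [ 1.79972811e+02 -9.50794968e-03  9.37047805e+01] [ 0.1242351  -0.34669235 -3.72632561]
```

apply_moves([
  [-0.03,-0.02,0.1,0,0,0,0.5],
  [0,0,0.1,0,0,0,0.5],
  [0,0,0.1,0,0,0,0.5],
  [0,0,0.1,0,0,0,0.5],
])

```text
time: 19.25
tool_pos: [474.0, 259.6, 84.2]
tcp_rot: [-180.0, 0.0, 93.7]
ft_force: [-0.0, 0.3, -3.9]
finger_gap: 63.0
grip_force: 66.8
```

apply_moves([
  [0,0,0.1,0,0,0,0.5],
  [0,0,0.1,0,0,0,0.5],
  [0,0,0.1,0,0,0,0.5],
  [0,0,0,0,0,0,0.5],
])

```text
time: 19.75
tool_pos: [473.8, 259.6, 75.1]
tcp_rot: [-180.0, 0.0, 93.7]
ft_force: [0.4, -0.0, -3.8]
finger_gap: 63.2
grip_force: 66.8
```

apply_moves([
  [0,0,0.15,0,0,0,0.5],
  [0,0,0.15,0,0,0,0.5],
  [0,0,0.15,0,0,0,0.5],
  [0,0,0.15,0,0,0,0.5],
  [0,0,0.15,0,0,0,0.5],
  [0,0,0.1,0,0,0,0.5],
  [0,0,0,0,0,0,0.5],
])

```text
time: 20.62
tool_pos: [473.9, 259.6, 49.7]
tcp_rot: [-180.0, 0.0, 93.7]
ft_force: [-0.5, -0.2, -3.4]
finger_gap: 63.3
grip_force: 66.8
```

apply_moves([
  [0,0,0.04,0,0,0,0.5],
  [0,0,0.04,0,0,0,0.5],
  [0,0,0,0,0,0,0.5],
])

```text
time: 21.0
tool_pos: [474.1, 259.7, 47.6]
tcp_rot: [-180.0, 0.0, 93.7]
ft_force: [0.8, -0.6, -4.4]
finger_gap: 62.9
grip_force: 66.8
```

apply_moves([
  [0,0,0.04,0,0,0,0.5],
  [0,0,0.04,0,0,0,0.5],
  [0,0,0,0,0,0,0.5],
])

```text
time: 21.38
tool_pos: [474.0, 259.6, 45.0]
tcp_rot: [-180.0, 0.0, 93.7]
ft_force: [0.1, -0.7, -3.0]
finger_gap: 63.2
grip_force: 66.8
```

apply_moves([
  [0,0,0.03,0,0,0,0.5],
  [0,0,0.03,0,0,0,0.5],
  [0,0,0,0,0,0,0.5],
])

```text
time: 21.75
tool_pos: [474.1, 259.7, 43.6]
tcp_rot: [180.0, -0.0, 93.7]
ft_force: [-1.7, -1.3, -1.1]
finger_gap: 62.8
grip_force: 66.9
```

apply_moves([
  [0,0,0.02,0,0,0,0.5],
  [0,0,0,0,0,0,0.5],
])

```text
time: 22.0
tool_pos: [474.2, 259.7, 43.6]
tcp_rot: [180.0, 0.0, 93.7]
ft_force: [-3.8, -1.4, 6.7]
finger_gap: 63.1
grip_force: 68.1
```

apply_moves([
  [0,0,0.02,0,0,0,0.5],
  [0,0,0,0,0,0,0.5],
])

```text
time: 22.25
tool_pos: [474.2, 259.7, 43.6]
tcp_rot: [-180.0, 0.0, 93.7]
ft_force: [-8.0, -3.6, 12.2]
finger_gap: 63.0
grip_force: 68.9
```

The block is on the floor: contact at TCP z 43.6 puts its base at about 14 mm. Releasing now.

apply_moves([
  [0,0,-0.03,0,0,0,0.5],
  [0,0,0,0,0,0,1],
  [0,0,0,0,0,0,1],
  [0,0,0,0,0,0,1],
  [0,0,0,0,0,0,1],
  [0,0,0,0,0,0,1],
])

```text
time: 23.0
tool_pos: [474.1, 259.7, 43.1]
tcp_rot: [180.0, -0.0, 93.7]
ft_force: [-1.0, 0.4, -0.6]
finger_gap: 85.4
grip_force: 0.0
```

apply_moves([
  [0,0,-0.2,0,0,0,1],
  [0,0,-0.5,0,0,0,1],
  [0,0,-0.8,0,0,0,1],
  [0,0,-0.9,0,0,0,1],
  [0,0,-0.9,0,0,0,1],
  [0,0,-0.7,0,0,0,1],
  [0,0,-0.5,0,0,0,1],
  [0,0,0,0,0,0,1],
])

```text
time: 24.0
tool_pos: [475.1, 260.1, 180.0]
tcp_rot: [179.8, -0.1, 93.7]
ft_force: [1.1, -0.4, 0.4]
finger_gap: 85.9
grip_force: 0.0
```

apply_moves([
  [-0.8,0,0,0,0,0,1],
  [-0.9,0,0,0,0,0,1],
  [-0.9,0,0,0,0,0,1],
  [-0.9,0,0,0,0,0,1],
  [-0.9,0,0,0,0,0,1],
  [-0.9,0,0,0,0,0,1],
  [-0.9,0,0,0,0,0,1],
  [0,0,0,0,0,0,1],
])

```text
time: 25.0
tool_pos: [485.6, 72.7, 177.0]
tcp_rot: [-179.9, 0.0, 93.6]
ft_force: [-0.5, -0.1, -1.1]
finger_gap: 85.5
grip_force: 0.0
```

```bash
python3 - <<'E'
from m import *
T=snapshot('top')[:,:,::-1].copy();S=snapshot('side')[:,:,::-1].copy()
cv2.imwrite('pics/f1.png',np.hstack([cv2.resize(T[197:257,130:210],(400,300),interpolation=2),cv2.resize(S[133:193,220:300],(400,300),interpolation=2)]))
rng['blue']=(100,120,90,40)
for n,im in(('top',T),('side',S)):
    e=proj(n,[448.8,258,60]).astype(int)
    for x in blob(im,(e[0]-6,e[1]-6,13,13),'blue'): print(n,proj(n,[448.8,258,60]),x[0],plane(n,*x[0],60))
print(sense()['tool_pos'],sense()['ft_force'])
E
```

```text
side [252.03495844 152.94825087] [252.25312947 152.79086195] [449.5096318  258.91289717  60.        ]
[485.61586088  74.2450839  177.29902288] [0.44119717 0.56240019 0.59309205]
```

View pics/f1.png

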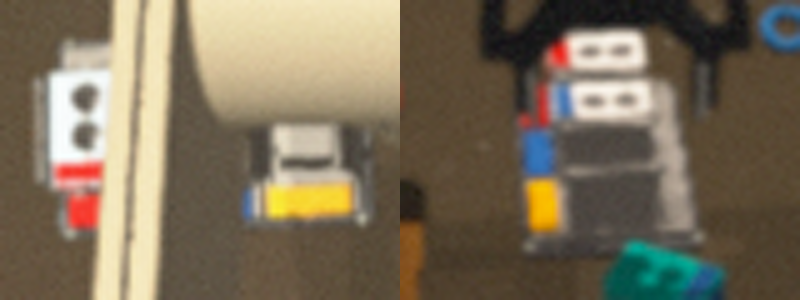

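The side view shows the block seated level beside the red one in the blue bay, with its tag towards the blue label (252,153). The gripper is clear at z 177.

```bash
python3 -c "
from bench import *
print(hand_in())"
```

```text
the job is handed in; nothing more can be done
None
```

The blue-tagged block is seated flat in the blue bay with its tagged end towards the label, after being set down and regrasped on the worktop; the job is handed in at about 25 s on the robot's clock, and hand-in returned no verdict.

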